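Set the photometer wheel, then hold its selector at the third click

TASK

First turn the photometer's round handwheel clockwise, regrasping as often as needed, until the raised rib on its top points at the index bar on its module. Then grip the spring-return bar knob on the other module and turn it clockwise three clicks from its rest position, to the third stop and never on to the fourth, and finish while still gripping it there, since it springs back when let go. Leave the glassware and everything else on the bench where it stands.

Things in the scene. Friction and masses are not known exactly. Their poses are not given: they have to be found in the camera images.
- handwheel (a joint): Angle of the round knurled handwheel (steel, vertical axis), in rad, growing clockwise seen from above; 0 is its lower end stop, 4.8 its upper one. At 4.0 the black rib on its top, which runs from the centre to the rim, points at the index bar: that is the setting wanted. It starts 2 to 4 rad short of it. Light friction (0.05 N m); it stays where it is left.
- handwheel_grip (a point): Point on the handwheel's axis at a good grip height (z 0.123). The wheel is a cylinder, 50 mm across, 30 mm high, top 10 mm above this point; grip it across its diameter from above at any yaw. Below it the module's flat top is at z 0.095, with nothing else within 57 mm of the axis but the 3 mm high index bar. The point's z is up; it turns with the wheel.
- wheel_module: White-topped aluminium module, 150 x 165 x 45 mm, fixed; origin at the centre of its underside (z 0.05). Its x axis points away from the robot's side; the handwheel's axis passes upright through its origin. The black index bar, 16 x 4 mm, lies on its top on the -x side, 33 to 49 mm from the axis. The two modules stand side by side, 190 mm apart, in either order.
- selector (a joint): Angle of the black bar knob (vertical axis), rad, clockwise from above; 0 is rest, against a stop; end 2.26. Clicks every 0.419 rad (24 deg): stops at 0.419, 0.838, 1.257 (third, wanted), 1.676, 2.094. A spring of 0.10 to 0.13 N m always returns it to 0. Click ripple +-0.077 N m on top: resistance peaks (0.2 N m) a quarter step past each stop, is least (0.03) a quarter step before the next.
- selector_grip (a point): Point on the knob's axis at the height to grip (z 0.131). The grip is an upright bar 44 mm long, 14 mm wide, 36 mm high, top 14 mm above this point, foot 22 mm below it on a disc 48 mm across (top z 0.109). Pinch it across its 14 mm width from above. The point's axes are those of selector_module when the knob is at 0, and turn with it.
- selector_module: Module like the other; the bar knob's axis passes upright through its origin (centre of its underside, z 0.05), fixed. At rest the bar's pointer end (white line) points along the module's -x axis turned 0.63 rad counter-clockwise from above (36 deg); at the third stop 36 deg to the other side of -x. Six small black studs, 40 mm from the axis, mark rest and stops 1 to 5.
- photometer: Fixed grey instrument base, 280 (x) x 400 (y) x 50 mm, origin at the centre of its underside on the table, x axis pointing away from the robot. The modules stand on it, centred 50 mm before its middle and 95 mm to either side. A white readout housing rises to z 0.11 along its back edge.
- cuvettes_mid (a point): Bystander: white block 30 x 70 x 20 mm with four clear cuvettes, 50 mm high overall, standing loose on the photometer's rear deck; point at its centre, half-way up. Leave it alone.
- amber_bottle_mid (a point): Bystander: brown bottle, 68 mm across, 150 mm tall, on the table beside the photometer; point at its centre, half-way up. Leave it alone.
- white_bottle_mid (a point): Bystander: white bottle, 64 mm across, 170 mm tall, on the table beside the photometer; point at its centre, half-way up. Leave it alone.
- beaker_mid (a point): Bystander: glass beaker, 70 mm across, 90 mm tall, on the table beside the photometer; point at its centre, half-way up. Leave it alone.
- dish_mid (a point): Bystander: glass dish, 90 mm across, 15 mm high, on the table in front of the photometer; point at its centre, half-way up. Leave it alone.
- tube_rack_mid (a point): Bystander: test-tube rack, 60 x 190 mm, 125 mm tall with its tubes, on the table behind the photometer; point at its centre, half-way up. Leave it alone.
- magnifier_mid (a point): Bystander: hand lens lying flat, lens 66 mm across with a 75 mm handle, in front of the photometer; point at its centre, half-way up. Leave it alone.

How it is judged:
By the outcome, as a careful person would: the job done as asked, in the order asked, and still so for the second after the job is handed in, while the arm keeps its last pose, push and grip.
It also fails if it takes over 64 s, if anything falls off the work surface, if the arm or the gripper's body presses on something with over 40 N, if the wrist force passes 120 N, or if a joint passes its speed limit or range.

ROBOT

A 6-joint arm with a two-finger parallel gripper is mounted at the origin on the work surface. World frame = base frame: x ahead of the robot, y to its left, z up, the work surface at z = 0. Lengths are in m, angles in degrees, forces in N, time in s.
With the tool pointing down it reaches from about 0.25 to 0.8 m from the base axis. Payload 3.9 kg.
Tool frame: the origin (TCP) lies midway between the tips of the shut fingers; the grasp point (between the pads) lies behind it (robot.grip_depth is the z of the grasp point in the tool frame, in m); z points along the fingers, y is the line along which they close (so a half turn about z gives the same grasp; the last joint's range is limited). The gripper opens to 85 mm and grips with 20 to 120 N. Pads are 22 mm wide; open, the fingers measure 114 mm over their backs; the gripper's body (76 mm by 85 mm) begins 54 mm behind the grasp point. The pads swing forward as they close: fully open they stand 13 mm farther back than shut.
Start: joints at [72.193, 14.897, -7.913, 67.191, 0, 90], TCP at [0.161, 0.5, 0.231] pointing down, gripper open.
Joint ranges: [-159.42, 159.42], [-47.68, 98.78], [-73.54, 78.23], [-108.79, 121.32], [-90, 84.71], [-180, 180]. Speed limits (degrees/s): [147.25, 147.25, 180, 180, 180, 180].

INTERFACE

Orientations are given as [roll, pitch, yaw] about the fixed x, y, z axes, in that order (R = Rz(yaw) Ry(pitch) Rx(roll)).
In Python, from station import monitor, camera, robot gives the robot as it stands. The module is installed in compiled form; this text tells all that it offers.
- The arm moves only by the tool send_rows, never from a script. Its argument "motion" is a list of rows, each an object with "jaw": the opening, from 0 (shut) to 1 (fully open); "xyz": the shift along the tool's x, y, z in units of 30 mm (1.0 is 30 mm), a list of three; "delta_rot": the turn, a rotation vector about the tool's x, y, z in units of 8 degrees (1.0 is 8 degrees), a list of three. In form: [{"jaw": jaw, "xyz": [x, y, z], "delta_rot": [wx, wy, wz]}, ...]. A call has 1 to 5 rows; each row is the pose to reach, as a shift and turn from the pose commanded when the call began, along the tool's axes at that moment; what a row does not reach only later rows make up. A row lasts 1/8 s, in which the tool goes at most 62.5 mm and 10.7 degrees, less where a joint would pass 70% of its speed; a pose out of reach is approached as far as the arm can. A call with a gripper value outside its range is refused whole. The fingers move at their own pace and stop on an object; "newtons" is the grip in N (left out, the last holds). Time passes only in rows, so rows that repeat a pose let the fingers close. It gives the time, the measured TCP pose, the force, the opening and the grip force at its end, in the units of the state.
- monitor.sense(): the state, without advancing time (a new reading comes with each control period).
- camera(name): name is "scene" or "top"; returns a dict with "pixels" (420x560x3 uint8, red, green, blue), "vertical_fov" (degrees; the focal length in pixels is half the picture's height over the tangent of half this angle, whatever the lens; pixels are square), "cx", "cy" (the principal point, pixels), "R" (3x3) and "t" (3): a world point X has camera coordinates R X + t. Camera axes: x right, y down, z forward; pixel columns grow to the right and rows downward; lengths in m; the calibration is good to about 2 mm. A picture is of the moment at which its call begins. There is no depth.
- robot.sign_off(): hands the job in; it is judged then, once.
The state is a dict: "time_s": time; "joints": joint angles; "joint_velocities": joint speeds; "joint_efforts": joint torques, N m; "tool_pos": TCP position; "eef_rot": TCP orientation; "wrist_force": force on the tool from outside, world axes, zero at the start; "wrist_torque": the same for the moment, N m; "grip_width": opening from 0.0 (shut) to 1.0 (fully open); "gripper_force": force on a finger pad.
Only numpy, scipy, OpenCV 4.12 (cv2) and the standard library are available. Lean on these libraries where they do the work, as an engineer would, in place of code of your own. Each camera call takes 0.05 s, during which the arm holds its last target. There are 200 camera calls.

## Working session

There is one attempt and no reset: what is moved stays moved. The work goes in short steps, Python scripts to look and compute and a tool call to move; the robot and the scene stay as the last step left them, time stands still between calls to the robot, and variables do not carry over. Pictures are saved under pics/ and viewed, at most 10 in all, crops included, and the job is handed in when it is done.

Besides the shell and the picture viewer there is one more tool, called after "Call:" by a JSON object that holds its "fn" and its "kwargs", one argument or row to a line. send_rows: Moves the arm, as the interface text tells. Its arguments: {"type":"object","properties":{"motion":{"type":"array"},"newtons":{"type":"number"}},"required":["motion"]}

```bash
mkdir -p pics
python3 - <<'E'
from station import monitor,camera,robot
import cv2,numpy as np
print(monitor.sense(), robot.grip_depth)
for n in("scene","top"):
    c=camera(n); cv2.imwrite(f"pics/{n}0.png",c["pixels"][:,:,::-1]); print(n,c["vertical_fov"],c["cx"],c["cy"],np.array(c["R"]).tolist(),c["t"])
E
```

```text
{'time_s': 0.0, 'joints': array([ 7.21919413e+01,  1.49355285e+01, -7.98620869e+00,  6.71904149e+01,
        2.43001826e-03,  9.00002968e+01]), 'joint_velocities': array([-0.0555642 ,  0.03638403,  0.04222659, -0.04831884,  0.02772257,
       -0.03316988]), 'joint_efforts': array([-1.39759984e-03, -4.05679750e+01,  2.53923655e+01,  1.87783845e-02,
        2.51684958e-05, -7.10692689e-06]), 'tool_pos': array([0.16033741, 0.49919577, 0.23046381]), 'eef_rot': array([-1.79887848e+02, -2.42943267e-03,  1.62191640e+02]), 'wrist_force': array([ 0.8483116 ,  0.2805642 , -0.80112201]), 'wrist_torque': array([-0.00231885,  0.06307555, -0.05996826]), 'gripper_force': 0.0, 'grip_width': 0.9983936993598246} -0.0187
scene 50.479473722345126 278.46172360634915 210.5436875781996 [[-0.8766650362147996, 0.48078523978450455, 0.017434663284978454], [0.2972322333007168, 0.5697578509952101, -0.7661781716522522], [-0.3783006922615558, -0.6664994706934707, -0.6423916576355513]] [ 0.48186757 -0.12534813  1.37976636]
top 51.35934120028618 281.2477613663448 212.62825781342406 [[0.006783413505082633, -0.9996052564937585, -0.027263831192009393], [-0.9897066252331095, -0.0028136964326983243, -0.1430834689336063], [0.1429502755188276, 0.027953788695487085, -0.9893350314360951]] [0.04981103 0.57880625 1.01506439]
```

View pics/top0.png

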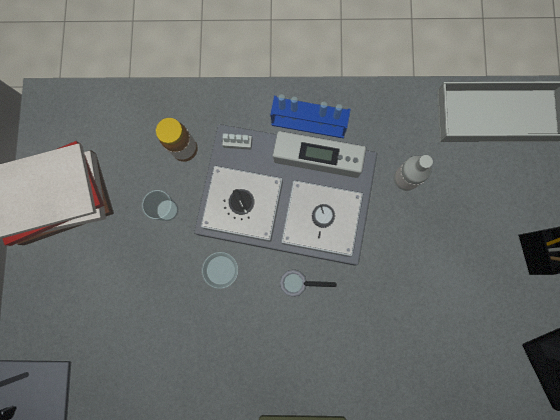

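View pics/scene0.png

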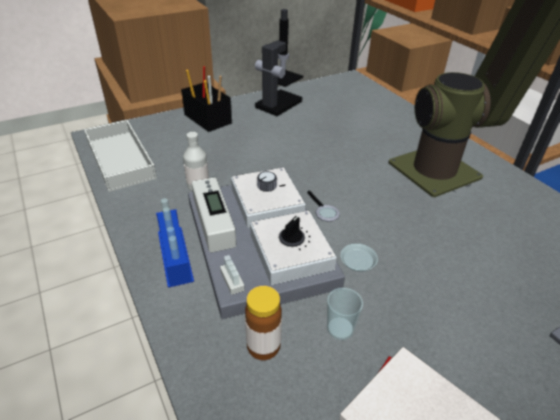

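Top view: selector knob is at about (241,202) on the left module and the handwheel at about (323,216) on the right module, with its index bar at (319,235). The scene view agrees. I'll enlarge the modules.

```bash
cat > h.py <<'E'
import numpy as np,cv2
from station import camera,monitor,robot
def ray(c,u,v,z):
    f=210/np.tan(np.radians(c["vertical_fov"])/2); R=np.array(c["R"]);t=np.array(c["t"])
    o=-R.T@t; d=R.T@np.array([(u-c["cx"])/f,(v-c["cy"])/f,1]); return o+d*(z-o[2])/d[2]
def px(c,X):
    f=210/np.tan(np.radians(c["vertical_fov"])/2); p=np.array(c["R"])@X+c["t"]; return np.array([c["cx"]+f*p[0]/p[2],c["cy"]+f*p[1]/p[2]])
def crop(c,u0,v0,w,h,s,name):
    im=c["pixels"][v0:v0+h,u0:u0+w,::-1]; cv2.imwrite("pics/"+name,cv2.resize(im,None,fx=s,fy=s,interpolation=cv2.INTER_CUBIC))
E
python3 - <<'E'
from h import *
c=camera("top"); crop(c,195,160,180,110,4.4,"top1.png")
for z,p in((.133,(323,216)),(.145,(241,202))): print(ray(c,*p,z))
E
```

```text
[ 0.55821266 -0.04202115  0.133     ]
[0.58705995 0.13830701 0.145     ]
```

View pics/top1.png

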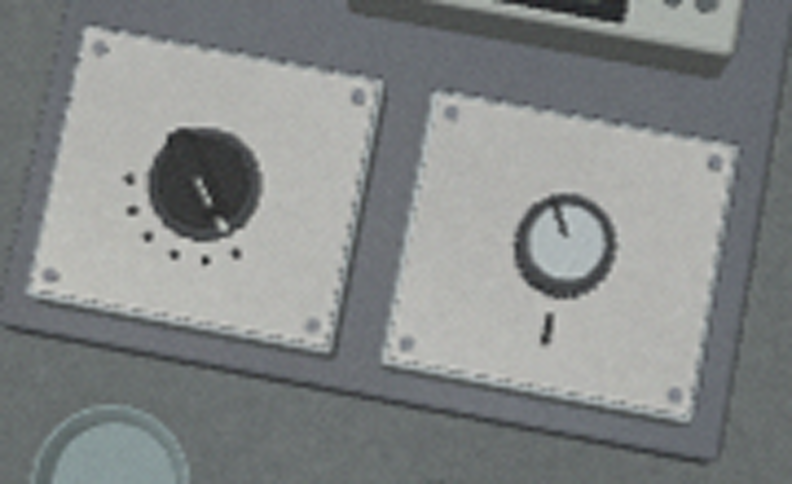

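Crop: left plate corners (84,28),(383,80),(332,353),(28,296); right (433,92),(738,148),(690,420),(382,362). Wheel centre (565,244), rib tip (555,203); index bar (547,329). Selector's white line runs (197,178)->(225,230).

Run:
```python
from h import *
c=camera("top")
P=lambda x,y,z: ray(c,195+(x+.5)/4.4-.5,160+(y+.5)/4.4-.5,z)
L=np.array([P(*p,.095) for p in((84,28),(383,80),(332,353),(28,296))]);Rr=np.array([P(*p,.095) for p in((433,92),(738,148),(690,420),(382,362))])
for q in(L,Rr):
    print(q.mean(0),[round(np.linalg.norm(q[i]-q[i-1]),4) for i in range(4)], [round(np.degrees(np.arctan2(d[1],d[0])),1) for d in(q[0]-q[3],q[1]-q[2])],[round(np.degrees(np.arctan2(d[1],d[0]))-90,1) for d in(q[0]-q[1],q[3]-q[2])])
d=L.mean(0)-Rr.mean(0);print(np.linalg.norm(d),np.degrees(np.arctan2(d[1],d[0]))-90)
a=lambda d:np.degrees(np.arctan2(d[1],d[0]))
ce=P(565,244,.133);print(ce)
rib=a(P(555,203,.133)-P(565,237,.133)); print("rib",rib,a(P(555,203,.133)-ce)); print("idx",a(P(547,329,.098)-Rr.mean(0)))
print("sel",a(P(225,230,.145)-P(197,178,.145)),"seldisc",P(205,184,.109))
```

```text
[0.59483006 0.14320257 0.095     ] [np.float64(0.146), np.float64(0.1621), np.float64(0.1469), np.float64(0.162)] [np.float64(-10.0), np.float64(-10.0)] [np.float64(-10.0), np.float64(-10.3)]
[ 0.56028365 -0.04221481  0.095     ] [np.float64(0.1451), np.float64(0.1624), np.float64(0.1446), np.float64(0.1609)] [np.float64(-10.3), np.float64(-10.9)] [np.float64(-10.6), np.float64(-10.4)]
0.1886082168998011 -10.554162828480443
[ 0.56028523 -0.04208535  0.133     ]
rib 15.847892549223126 13.18829815199084
idx 169.49261029696592
sel -151.0358754018292 seldisc [0.59446723 0.1422637  0.109     ]
```

```bash
cat >> h.py <<'E'
from scipy.spatial.transform import Rotation as Ro
def go(x,y,z,yaw):
    s=monitor.sense(); R0=Ro.from_euler("xyz",s["eef_rot"],degrees=True); Rt=Ro.from_euler("xyz",[180,0,yaw],degrees=True)
    print("t",round(s["time_s"],2),"pos",s["tool_pos"].round(4),s["eef_rot"].round(1),"J1,6",s["joints"][[0,5]].round(1),"grip",round(s["grip_width"],3),s["gripper_force"].round(1))
    print("xyz",(R0.inv().apply(np.array([x,y,z])-s["tool_pos"])/.03).round(3),"rot",(np.degrees((R0.inv()*Rt).as_rotvec())/8).round(3))
E
python3 -c "
from h import *
go(.56,-.042,.20,-79.3)"
```

```text
Traceback (most recent call last):
  File "h.py", line 13, in go
    print("t",round(s["time_s"],2),"pos",s["tool_pos"].round(4),s["eef_rot"].round(1),"J1,6",s["joints"][[0,5]].round(1),"grip",round(s["grip_width"],3),s["gripper_force"].round(1))
                                                                                                                                                         ^^^^^^^^^^^^^^^^^^^^^^^^
AttributeError: 'float' object has no attribute 'round'
```

```bash
sed -i 's/s\["gripper_force"\].round(1)/round(s["gripper_force"],1)/' h.py
python3 -c "
from h import *
go(.56,-.042,.20,-79.3)"
```

```text
t 0.2 pos [0.1604 0.4995 0.2308] [-179.9   -0.   162.2] J1,6 [72.2 90. ] grip 1.001 0.0
xyz [-18.2   -13.11    1.042] rot [-5.0000e-03 -9.0000e-03 -1.4813e+01]
```

Call:
{"fn": "send_rows", "kwargs": {
  "motion": [
    {"jaw": 1, "xyz": [-3.6, -2.6, 0], "delta_rot": [0, 0, -1.3]},
    {"jaw": 1, "xyz": [-7.2, -5.2, 0], "delta_rot": [0, 0, -2.6]},
    {"jaw": 1, "xyz": [-10.8, -7.8, 0], "delta_rot": [0, 0, -3.9]},
    {"jaw": 1, "xyz": [-14.4, -10.4, 0], "delta_rot": [0, 0, -5.2]},
    {"jaw": 1, "xyz": [-18.2, -13.1, 0], "delta_rot": [0, 0, -6.5]}
  ]
}}

```text
time_s: 0.82
tool_pos: [0.3267, 0.277, 0.2314]
eef_rot: [-180.0, 0.0, -150.4]
wrist_force: [1.1, 0.0, -0.3]
grip_width: 0.994
gripper_force: 0.0
```

```bash
python3 -c "
from h import *
go(.56,-.042,.20,-79.3)"
```

```text
t 0.82 pos [0.3267 0.277  0.2314] [-180.     0.  -150.4] J1,6 [40.3 10.7] grip 0.994 0.0
xyz [ -1.519 -13.085   1.048] rot [-2.000e-03  2.000e-03 -8.892e+00]
```

Call:
{"fn": "send_rows", "kwargs": {
  "motion": [
    {"jaw": 1, "xyz": [-0.2, -2, 0], "delta_rot": [0, 0, -1.3]},
    {"jaw": 1, "xyz": [-0.4, -4, 0], "delta_rot": [0, 0, -2.6]},
    {"jaw": 1, "xyz": [-0.7, -6, 0], "delta_rot": [0, 0, -3.9]},
    {"jaw": 1, "xyz": [-0.9, -8, 0], "delta_rot": [0, 0, -5.2]},
    {"jaw": 1, "xyz": [-1.2, -10, 0], "delta_rot": [0, 0, -6.5]}
  ]
}}

```text
time_s: 1.45
tool_pos: [0.4834, 0.0623, 0.2315]
eef_rot: [-180.0, 0.0, -104.6]
wrist_force: [1.4, 0.1, 0.2]
grip_width: 1.001
gripper_force: 0.0
```

```bash
python3 -c "
from h import *
go(.56,-.042,.20,-79.3)"
```

```text
t 1.45 pos [0.4834 0.0623 0.2315] [-180.     0.  -104.6] J1,6 [  7.3 -68. ] grip 1.001 0.0
xyz [ 2.72  -3.35   1.049] rot [-1.000e-03  2.000e-03 -3.168e+00]
```

Call:
{"fn": "send_rows", "kwargs": {
  "motion": [
    {"jaw": 1, "xyz": [1, -1, 0], "delta_rot": [0, 0, -1.2]},
    {"jaw": 1, "xyz": [2, -2.4, 0], "delta_rot": [0, 0, -2.4]},
    {"jaw": 1, "xyz": [2.3, -2.7, 0.5], "delta_rot": [0, 0, -2.4]},
    {"jaw": 1, "xyz": [2.3, -2.7, 1], "delta_rot": [0, 0, -2.4]},
    {"jaw": 1, "xyz": [2.3, -2.7, 1], "delta_rot": [0, 0, -2.4]}
  ]
}}

```text
time_s: 2.08
tool_pos: [0.5406, -0.0227, 0.1995]
eef_rot: [179.7, 0.1, -85.7]
wrist_force: [-0.8, -0.2, -0.8]
grip_width: 0.998
gripper_force: 0.0
```

```bash
python3 -c "
from h import *
go(.56,-.042,.104,-79.3)
c=camera('top'); crop(c,195,130,180,135,4.4,'top2.png')"
```

```text
t 2.08 pos [ 0.5406 -0.0227  0.1995] [ 1.797e+02  1.000e-01 -8.570e+01] J1,6 [ -2.4 -96.7] grip 0.998 0.0
xyz [ 0.694 -0.613  3.179] rot [ 0.035  0.01  -0.804]
```

View pics/top2.png

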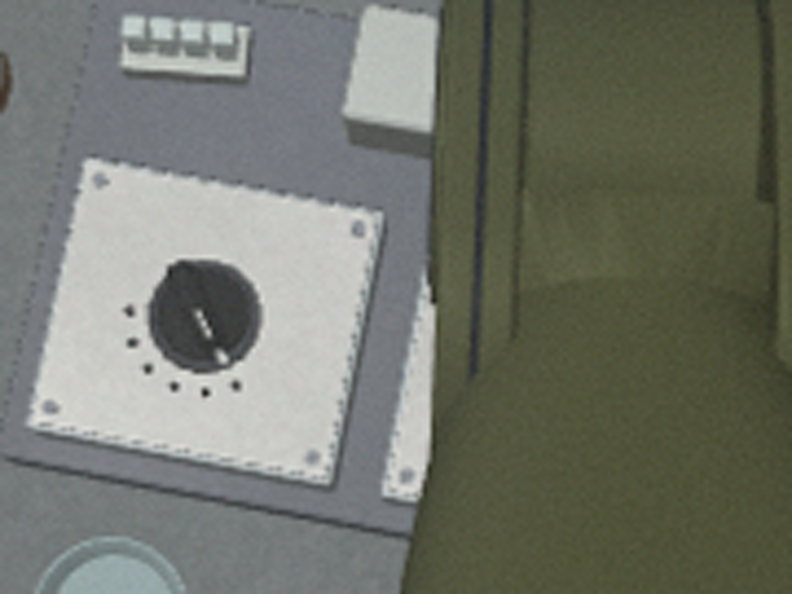

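The top view now has the arm over the wheel module, and the left module is unchanged. I'll position and descend.

Call:
{"fn": "send_rows", "kwargs": {
  "motion": [
    {"jaw": 1, "xyz": [0.7, -0.6, 0], "delta_rot": [0, 0, 0]},
    {"jaw": 1, "xyz": [0.7, -0.6, 0.6], "delta_rot": [0, 0, 0]},
    {"jaw": 1, "xyz": [0.7, -0.6, 1.2], "delta_rot": [0, 0, 0]},
    {"jaw": 1, "xyz": [0.7, -0.6, 1.4], "delta_rot": [0, 0, 0]},
    {"jaw": 1, "xyz": [0.7, -0.6, 1.4], "delta_rot": [0, 0, 0]}
  ]
}}

```text
time_s: 2.75
tool_pos: [0.5622, -0.0426, 0.1598]
eef_rot: [180.0, 0.0, -85.7]
wrist_force: [-0.5, -0.1, -0.7]
grip_width: 1.001
gripper_force: 0.0
```

```bash
python3 -c "
from h import *
go(.56,-.042,.104,-86)
c=camera('scene'); crop(c,180,120,160,120,5,'sc2.png')"
```

```text
t 2.75 pos [ 0.5622 -0.0426  0.1598] [180.    0.  -85.7] J1,6 [ -4.3 -98.6] grip 1.001 0.0
xyz [-0.025  0.073  1.86 ] rot [0.001 0.001 0.037]
```

View pics/sc2.png

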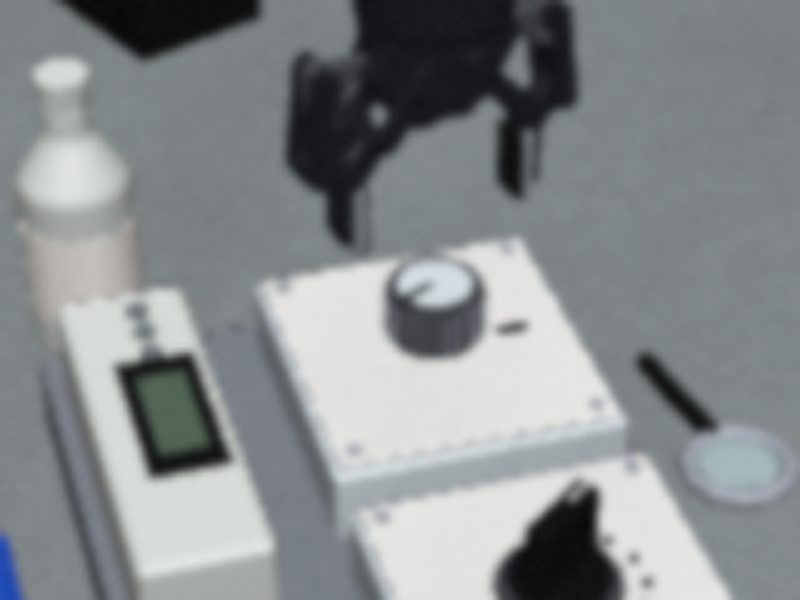

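Scene view: the open fingers, with tips at (345,240) and (515,195), straddle the wheel (435,300). Its rib points away from the index bar at (512,327). I'll go down and grip.

Call:
{"fn": "send_rows", "kwargs": {
  "newtons": 40,
  "motion": [
    {"jaw": 1, "xyz": [0, 0.07, 0.8], "delta_rot": [0, 0, 0]},
    {"jaw": 1, "xyz": [0, 0.07, 1.5], "delta_rot": [0, 0, 0]},
    {"jaw": 1, "xyz": [0, 0.07, 1.85], "delta_rot": [0, 0, 0]},
    {"jaw": 1, "xyz": [0, 0.07, 1.85], "delta_rot": [0, 0, 0]},
    {"jaw": 0.4, "xyz": [0, 0.07, 1.85], "delta_rot": [0, 0, 0]}
  ]
}}

```text
time_s: 3.42
tool_pos: [0.5614, -0.0435, 0.105]
eef_rot: [-179.9, -0.0, -85.8]
wrist_force: [-1.3, -0.3, -0.5]
grip_width: 0.816
gripper_force: 0.0
```

Call:
{"fn": "send_rows", "kwargs": {
  "newtons": 40,
  "motion": [
    {"jaw": 0.2, "xyz": [0, 0, 0], "delta_rot": [0, 0, 0]},
    {"jaw": 0.2, "xyz": [0, 0, 0], "delta_rot": [0, 0, 0]},
    {"jaw": 0.2, "xyz": [0, 0, 0], "delta_rot": [0, 0, 0]},
    {"jaw": 0.2, "xyz": [0, 0, 0], "delta_rot": [0, 0, 0]}
  ]
}}

```text
time_s: 3.92
tool_pos: [0.5615, -0.0435, 0.1052]
eef_rot: [-179.9, -0.0, -85.8]
wrist_force: [-0.7, -0.1, 6.0]
grip_width: 0.573
gripper_force: 41.1
```

```bash
python3 -c "
from h import *
go(.56,-.042,.104,-86);print(monitor.sense()['wrist_force'])"
```

```text
t 3.92 pos [ 0.5615 -0.0435  0.1052] [-179.9   -0.   -85.8] J1,6 [ -4.4 -98.7] grip 0.573 41.1
xyz [-0.055  0.048  0.039] rot [-0.018 -0.002  0.029]
[-0.73355072 -0.06237618  5.96586545]
```

Call:
{"fn": "send_rows", "kwargs": {
  "motion": [
    {"jaw": 0.2, "xyz": [0, 0, 0], "delta_rot": [0, 0, 1.25]},
    {"jaw": 0.2, "xyz": [0, 0, 0], "delta_rot": [0, 0, 2.5]},
    {"jaw": 0.2, "xyz": [0, 0, 0], "delta_rot": [0, 0, 3.75]},
    {"jaw": 0.2, "xyz": [0, 0, 0], "delta_rot": [0, 0, 5]},
    {"jaw": 0.2, "xyz": [0, 0, 0], "delta_rot": [0, 0, 6.25]}
  ]
}}

```text
time_s: 4.55
tool_pos: [0.5618, -0.0436, 0.1052]
eef_rot: [-179.9, 0.1, -136.1]
wrist_force: [0.5, 0.7, 5.7]
grip_width: 0.575
gripper_force: 41.2
```

Call:
{"fn": "send_rows", "kwargs": {
  "motion": [
    {"jaw": 0.2, "xyz": [0, 0, 0], "delta_rot": [0, 0, 1.25]},
    {"jaw": 0.2, "xyz": [0, 0, 0], "delta_rot": [0, 0, 2.5]},
    {"jaw": 0.2, "xyz": [0, 0, 0], "delta_rot": [0, 0, 3.75]},
    {"jaw": 0.2, "xyz": [0, 0, 0], "delta_rot": [0, 0, 5]},
    {"jaw": 0.2, "xyz": [0, 0, 0], "delta_rot": [0, 0, 6.25]}
  ]
}}

```text
time_s: 5.18
tool_pos: [0.5619, -0.0439, 0.1052]
eef_rot: [-180.0, 0.2, 173.9]
wrist_force: [0.6, -1.1, 5.3]
grip_width: 0.573
gripper_force: 41.3
```

```bash
python3 -c "
from h import *
go(.5615,-.0435,.105,-86);print(monitor.sense()['wrist_force'],monitor.sense()['wrist_torque'])"
```

```text
t 5.17 pos [ 0.5619 -0.0439  0.1052] [-180.     0.2  173.9] J1,6 [-4.4  1.6] grip 0.573 41.3
xyz [0.013 0.011 0.005] rot [ -0.022   0.013 -12.511]
[ 0.61454102 -1.12021953  5.34626332] [-0.17432576 -0.07166317  0.08785294]
```

Call:
{"fn": "send_rows", "kwargs": {
  "motion": [
    {"jaw": 0.2, "xyz": [0, 0, 0], "delta_rot": [0, 0, 1.25]},
    {"jaw": 0.2, "xyz": [0, 0, 0], "delta_rot": [0, 0, 2.5]},
    {"jaw": 0.2, "xyz": [0, 0, 0], "delta_rot": [0, 0, 3.75]},
    {"jaw": 0.2, "xyz": [0, 0, 0], "delta_rot": [0, 0, 5]},
    {"jaw": 0.2, "xyz": [0, 0, 0], "delta_rot": [0, 0, 6.25]}
  ]
}}

```text
time_s: 5.8
tool_pos: [0.5617, -0.044, 0.1052]
eef_rot: [179.9, 0.2, 123.9]
wrist_force: [0.7, -0.9, 5.5]
grip_width: 0.575
gripper_force: 41.3
```

Call:
{"fn": "send_rows", "kwargs": {
  "motion": [
    {"jaw": 0.2, "xyz": [0, 0, 0], "delta_rot": [0, 0, 1.25]},
    {"jaw": 0.2, "xyz": [0, 0, 0], "delta_rot": [0, 0, 2.5]},
    {"jaw": 0.2, "xyz": [0, 0, 0], "delta_rot": [0, 0, 3.75]},
    {"jaw": 0.2, "xyz": [0, 0, 0], "delta_rot": [0, 0, 5]},
    {"jaw": 0.2, "xyz": [0, 0, 0], "delta_rot": [0, 0, 6.5]}
  ]
}}

```text
time_s: 6.42
tool_pos: [0.5614, -0.044, 0.1052]
eef_rot: [179.9, 0.0, 73.1]
wrist_force: [-0.2, -0.8, 4.9]
grip_width: 0.573
gripper_force: 41.3
```

Call:
{"fn": "send_rows", "kwargs": {
  "motion": [
    {"jaw": 0.2, "xyz": [0, 0, 0], "delta_rot": [0, 0, 0]},
    {"jaw": 1, "xyz": [0, 0, 0], "delta_rot": [0, 0, 0]},
    {"jaw": 1, "xyz": [0, 0, 0], "delta_rot": [0, 0, 0]},
    {"jaw": 1, "xyz": [0, 0, 0], "delta_rot": [0, 0, 0]}
  ]
}}

```text
time_s: 6.92
tool_pos: [0.5602, -0.0434, 0.1036]
eef_rot: [-180.0, 0.0, 73.5]
wrist_force: [0.4, 0.7, 0.2]
grip_width: 1.0
gripper_force: 0.0
```

Call:
{"fn": "send_rows", "kwargs": {
  "motion": [
    {"jaw": 1, "xyz": [0, 0, -1], "delta_rot": [0, 0, 0]},
    {"jaw": 1, "xyz": [0, 0, -2], "delta_rot": [0, 0, 0]},
    {"jaw": 1, "xyz": [0, 0, -2.5], "delta_rot": [0, 0, 0]},
    {"jaw": 1, "xyz": [0, 0, -2.5], "delta_rot": [0, 0, 0]}
  ]
}}

```text
time_s: 7.42
tool_pos: [0.5612, -0.0435, 0.1797]
eef_rot: [179.9, -0.0, 73.5]
wrist_force: [-0.2, -1.1, -0.6]
grip_width: 0.996
gripper_force: 0.0
```

```bash
python3 -c "
from h import *
go(.5615,-.0435,.105,70)
c=camera('scene'); crop(c,220,155,90,68,8.5,'sc3.png')"
```

```text
t 7.42 pos [ 0.5612 -0.0435  0.1797] [179.9  -0.   73.5] J1,6 [ -4.4 102.1] grip 0.996 0.0
xyz [2.000e-03 3.000e-03 2.492e+00] rot [ 0.014 -0.004  0.437]
```

View pics/sc3.png

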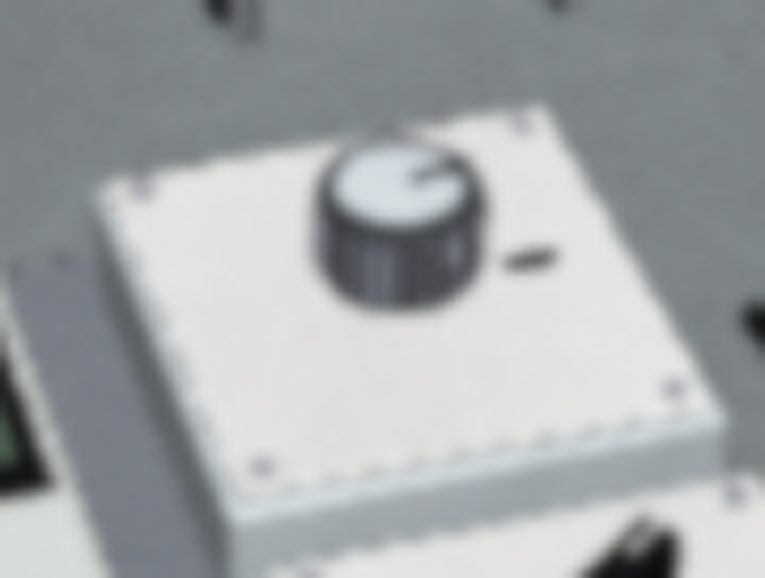

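Rib now runs (412,181)->(455,165), with the index bar at (503,266)->(557,257). It's a bit short, so I'll measure it with a dark-pixel angular profile.

```bash
cat >> h.py <<'E'
def ribangle(c,ctr=(.5603,-.0425)):
    g=cv2.cvtColor(c["pixels"],cv2.COLOR_RGB2GRAY).astype(np.float32)
    th=np.radians(np.arange(0,360,1)); out=[]
    for r in np.arange(.008,.0185,.0015):
        p=np.array([px(c,np.array([ctr[0]+r*np.cos(a),ctr[1]+r*np.sin(a),.133])) for a in th],np.float32)
        out.append(cv2.remap(g,p[:,:1],p[:,1:],cv2.INTER_LINEAR)[:,0])
    m=np.mean(out,0); w=np.clip(np.median(m)-15-m,0,None); k=np.argmin(m); d=(np.arange(360)-k+180)%360-180
    w[abs(d)>50]=0; return k,k+(w*d).sum()/w.sum(),m[::15].round()
E
python3 - <<'E'
from h import *
c=camera("scene"); print(ribangle(c))
P=lambda x,y,z: ray(c,220+(x+.5)/8.5-.5,155+(y+.5)/8.5-.5,z)
a=lambda d:np.degrees(np.arctan2(d[1],d[0]))
print(a(P(455,165,.133)-P(412,181,.133)),a(P(557,257,.098)-P(503,266,.098)),a(P(530,262,.098)-np.array([.5603,-.0425,.098])))
ce=cv2.imread("pics/top0.png")[:,:,::-1]; 
t=camera("top"); t0=dict(t); t0["pixels"]=np.ascontiguousarray(ce); print(ribangle(t0)[:2])
s0=dict(c); s0["pixels"]=np.ascontiguousarray(cv2.imread("pics/scene0.png")[:,:,::-1]); print(ribangle(s0)[:2])
E
```

```text
(np.int64(191), np.float64(189.46382965681397), array([213., 210., 207., 205., 201., 197., 191., 189., 188., 186., 182.,
       172., 150., 141., 161., 186., 200., 208., 212., 215., 216., 217.,
       217., 216.], dtype=float32))
-174.8950597903639 168.00966792137933 167.43001584375418
(np.int64(14), np.float64(13.809008743426594))
(np.int64(2), np.float64(1.0120509192484968))
```

```bash
python3 -c "
from h import *
go(.47,.16,.24,140)"
```

```text
t 7.58 pos [ 0.5596 -0.0434  0.1777] [-179.9    0.    73.5] J1,6 [ -4.4 102.1] grip 1.001 0.0
xyz [ 5.651 -4.795 -2.069] rot [-1.600e-02 -6.000e-03 -8.313e+00]
```

Call:
{"fn": "send_rows", "kwargs": {
  "motion": [
    {"jaw": 1, "xyz": [0, 0, -1.5], "delta_rot": [0, 0, -1.2]},
    {"jaw": 1, "xyz": [1.2, -1, -2], "delta_rot": [0, 0, -2.4]},
    {"jaw": 1, "xyz": [2.6, -2.2, -2], "delta_rot": [0, 0, -3.6]},
    {"jaw": 1, "xyz": [4.1, -3.4, -2], "delta_rot": [0, 0, -4.8]},
    {"jaw": 1, "xyz": [5.6, -4.8, -2], "delta_rot": [0, 0, -6]}
  ]
}}

```text
time_s: 8.2
tool_pos: [0.469, 0.1597, 0.2377]
eef_rot: [-179.9, -0.0, 121.8]
wrist_force: [1.0, 0.6, -0.5]
grip_width: 1.001
gripper_force: 0.0
```

Call:
{"fn": "send_rows", "kwargs": {
  "motion": [
    {"jaw": 1, "xyz": [0, 0, 0], "delta_rot": [0, 0, 0]},
    {"jaw": 1, "xyz": [0, 0, 0], "delta_rot": [0, 0, 0]}
  ]
}}

```text
time_s: 8.45
tool_pos: [0.4698, 0.1583, 0.2382]
eef_rot: [-179.9, 0.0, 121.5]
wrist_force: [-0.2, -0.6, -0.1]
grip_width: 1.002
gripper_force: 0.0
```

Run:
```python
from h import *
go(.5603,-.0428,.24,140)
c=camera("top"); crop(c,275,170,100,75,8,"top3.png"); print(ribangle(c))
```

```text
t 8.45 pos [0.4698 0.1583 0.2382] [-179.9    0.   121.5] J1,6 [18.6 77.2] grip 1.002 0.0
xyz [-7.291 -0.93  -0.057] rot [-0.012  0.    -2.313]
(np.int64(177), np.float64(176.09987610317253), array([197., 198., 199., 198., 198., 198., 196., 197., 198., 197., 196.,
       158., 107., 186., 197., 194., 195., 196., 197., 198., 198., 197.,
       199., 198.], dtype=float32))
```

View pics/top3.png

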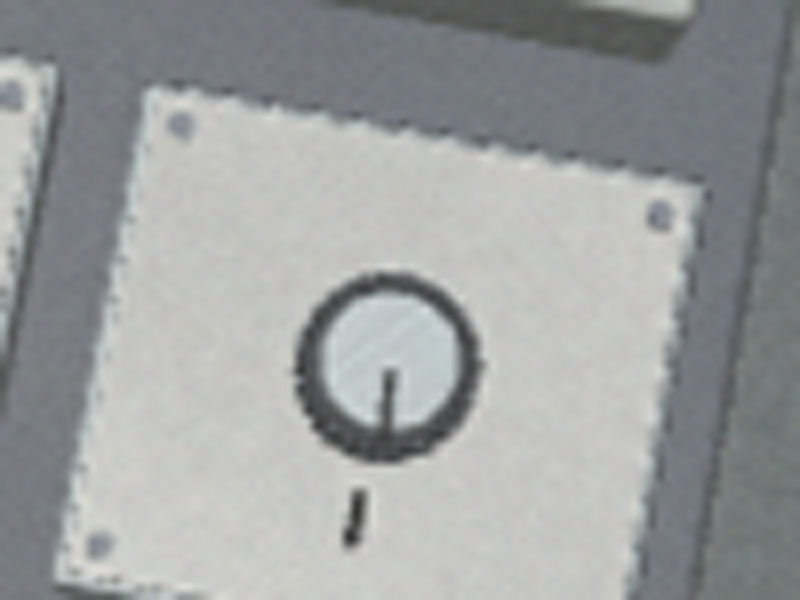

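Rib runs (391,370)->(386,432) and the index bar (362,490)->(350,545), so the rib is about 6° short of the index direction. I'll regrasp and turn 6°.

Call:
{"fn": "send_rows", "kwargs": {
  "motion": [
    {"jaw": 1, "xyz": [-1.8, -0.2, 0], "delta_rot": [0, 0, 0]},
    {"jaw": 1, "xyz": [-3.6, -0.45, 0], "delta_rot": [0, 0, 0]},
    {"jaw": 1, "xyz": [-5.4, -0.7, 0], "delta_rot": [0, 0, 0]},
    {"jaw": 1, "xyz": [-7.3, -0.93, 0], "delta_rot": [0, 0, 0]},
    {"jaw": 1, "xyz": [-7.3, -0.93, 1.4], "delta_rot": [0, 0, 0]}
  ]
}}

```text
time_s: 9.12
tool_pos: [0.5657, -0.049, 0.1989]
eef_rot: [179.6, 0.4, 121.0]
wrist_force: [-0.0, 1.0, -0.3]
grip_width: 1.001
gripper_force: 0.0
```

Call:
{"fn": "send_rows", "kwargs": {
  "motion": [
    {"jaw": 1, "xyz": [0, 0, 0], "delta_rot": [0, 0, 0]},
    {"jaw": 1, "xyz": [0, 0, 0], "delta_rot": [0, 0, 0]}
  ]
}}

```text
time_s: 9.38
tool_pos: [0.5608, -0.0435, 0.1976]
eef_rot: [-180.0, -0.0, 121.4]
wrist_force: [0.3, 0.7, 0.1]
grip_width: 0.998
gripper_force: 0.0
```

```bash
python3 -c "
from h import *
go(.5608,-.0430,.104,121.5)"
```

```text
t 9.38 pos [ 0.5608 -0.0435  0.1976] [-180.    -0.   121.4] J1,6 [-4.4 54.1] grip 0.998 0.0
xyz [0.014 0.008 3.12 ] rot [-0.001 -0.    -0.01 ]
```

Call:
{"fn": "send_rows", "kwargs": {
  "motion": [
    {"jaw": 1, "xyz": [0, 0, 1.2], "delta_rot": [0, 0, 0]},
    {"jaw": 1, "xyz": [0, 0, 2.4], "delta_rot": [0, 0, 0]},
    {"jaw": 1, "xyz": [0, 0, 3.1], "delta_rot": [0, 0, 0]},
    {"jaw": 1, "xyz": [0, 0, 3.1], "delta_rot": [0, 0, 0]},
    {"jaw": 0.2, "xyz": [0, 0, 3.1], "delta_rot": [0, 0, 0]}
  ]
}}

```text
time_s: 10.0
tool_pos: [0.5623, -0.0426, 0.106]
eef_rot: [179.9, 0.1, 121.5]
wrist_force: [-0.4, -0.3, 0.3]
grip_width: 0.815
gripper_force: 0.0
```

Call:
{"fn": "send_rows", "kwargs": {
  "motion": [
    {"jaw": 0.2, "xyz": [0, 0, 0], "delta_rot": [0, 0, 0]},
    {"jaw": 0.2, "xyz": [0, 0, 0], "delta_rot": [0, 0, 0]},
    {"jaw": 0.2, "xyz": [0, 0, 0], "delta_rot": [0, 0, 0]},
    {"jaw": 0.2, "xyz": [0, 0, 0], "delta_rot": [0, 0, 0.4]},
    {"jaw": 0.2, "xyz": [0, 0, 0], "delta_rot": [0, 0, 0.75]}
  ]
}}

```text
time_s: 10.62
tool_pos: [0.5614, -0.0433, 0.106]
eef_rot: [179.9, 0.1, 115.4]
wrist_force: [-1.6, -0.9, 6.9]
grip_width: 0.573
gripper_force: 41.1
```

Call:
{"fn": "send_rows", "kwargs": {
  "motion": [
    {"jaw": 0.2, "xyz": [0, 0, 0], "delta_rot": [0, 0, 0]},
    {"jaw": 0.2, "xyz": [0, 0, 0], "delta_rot": [0, 0, 0]},
    {"jaw": 1, "xyz": [0, 0, 0], "delta_rot": [0, 0, 0]},
    {"jaw": 1, "xyz": [0, 0, 0], "delta_rot": [0, 0, 0]},
    {"jaw": 1, "xyz": [0, 0, 0], "delta_rot": [0, 0, 0]}
  ]
}}

```text
time_s: 11.25
tool_pos: [0.5609, -0.0428, 0.1041]
eef_rot: [180.0, 0.0, 115.5]
wrist_force: [-0.4, 0.3, 0.2]
grip_width: 0.997
gripper_force: 0.0
```

Call:
{"fn": "send_rows", "kwargs": {
  "motion": [
    {"jaw": 1, "xyz": [0, 0, -1], "delta_rot": [0, 0, 0]},
    {"jaw": 1, "xyz": [0, 0, -2.5], "delta_rot": [0, 0, 0]},
    {"jaw": 1, "xyz": [0, 0, -4.2], "delta_rot": [0, 0, 0]},
    {"jaw": 1, "xyz": [0, 0, -4.5], "delta_rot": [0, 0, 0]}
  ]
}}

```text
time_s: 11.75
tool_pos: [0.5632, -0.0429, 0.243]
eef_rot: [179.6, 0.2, 115.5]
wrist_force: [0.9, 0.3, -0.6]
grip_width: 0.996
gripper_force: 0.0
```

```bash
python3 -c "
from h import *
go(.47,.16,.24,180)"
```

```text
t 11.75 pos [ 0.5632 -0.0429  0.243 ] [179.6   0.2 115.5] J1,6 [-4.4 60.1] grip 0.996 0.0
xyz [7.443 0.108 0.073] rot [ 0.026  0.049 -8.063]
```

Call:
{"fn": "send_rows", "kwargs": {
  "motion": [
    {"jaw": 1, "xyz": [1.5, 0, 0], "delta_rot": [0, 0, -1.2]},
    {"jaw": 1, "xyz": [3, 0, 0], "delta_rot": [0, 0, -2.4]},
    {"jaw": 1, "xyz": [4.5, 0, 0], "delta_rot": [0, 0, -3.6]},
    {"jaw": 1, "xyz": [6, 0.1, 0], "delta_rot": [0, 0, -4.8]},
    {"jaw": 1, "xyz": [7.4, 0.1, 0], "delta_rot": [0, 0, -6]}
  ]
}}

```text
time_s: 12.38
tool_pos: [0.4668, 0.1601, 0.238]
eef_rot: [-180.0, -0.1, 163.8]
wrist_force: [0.3, 0.5, -0.6]
grip_width: 1.002
gripper_force: 0.0
```

Call:
{"fn": "send_rows", "kwargs": {
  "motion": [
    {"jaw": 1, "xyz": [0, 0, 0], "delta_rot": [0, 0, -1.2]},
    {"jaw": 1, "xyz": [0, 0, 0], "delta_rot": [0, 0, -2.4]},
    {"jaw": 1, "xyz": [0, 0, 0], "delta_rot": [0, 0, -3.6]},
    {"jaw": 1, "xyz": [0, 0, 0], "delta_rot": [0, 0, -4.8]},
    {"jaw": 1, "xyz": [0, 0, 0], "delta_rot": [0, 0, -4.8]}
  ]
}}

```text
time_s: 13.0
tool_pos: [0.4674, 0.1588, 0.2381]
eef_rot: [180.0, -0.1, -158.2]
wrist_force: [-0.3, 0.5, -0.4]
grip_width: 0.999
gripper_force: 0.0
```

Run:
```python
from h import *
go(.5945,.143,.185,-154.4)
c=camera("top"); crop(c,275,170,100,75,8,"top4.png")
for d in((0,0),(.001,0),(0,.001),(0,-.001)): print(ribangle(c,(.5603+d[0],-.0425+d[1]))[:2])
# wheel-top bright disc centre and index bar / plate by segmentation
g=cv2.cvtColor(c["pixels"],cv2.COLOR_RGB2GRAY)
```

```text
t 13.0 pos [0.4674 0.1588 0.2381] [ 1.800e+02 -1.000e-01 -1.582e+02] J1,6 [18.8 -3. ] grip 0.999 0.0
xyz [-3.742 -2.06   1.763] rot [ 0.001 -0.012 -0.477]
(np.int64(169), np.float64(169.5696887091101))
(np.int64(170), np.float64(170.39767106669316))
(np.int64(173), np.float64(174.19122060502292))
(np.int64(165), np.float64(164.9518324531541))
```

View pics/top4.png

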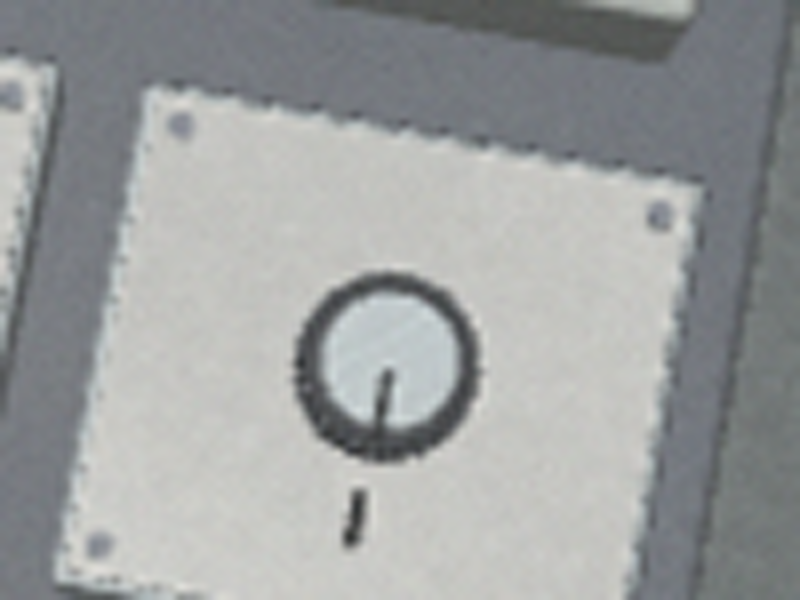

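The rib is in line with the index bar: rib (389,372)->(378,432) is 10.4° off vertical, module edges 9.9°. Next, the selector.

Call:
{"fn": "send_rows", "kwargs": {
  "motion": [
    {"jaw": 1, "xyz": [-1.3, -0.7, 0], "delta_rot": [0, 0, -0.5]},
    {"jaw": 1, "xyz": [-2.6, -1.4, 0], "delta_rot": [0, 0, -0.5]},
    {"jaw": 1, "xyz": [-3.7, -2.05, 0.5], "delta_rot": [0, 0, -0.5]},
    {"jaw": 1, "xyz": [-3.7, -2.05, 1.7], "delta_rot": [0, 0, -0.5]},
    {"jaw": 1, "xyz": [-3.7, -2.05, 1.7], "delta_rot": [0, 0, -0.5]}
  ]
}}

```text
time_s: 13.68
tool_pos: [0.5915, 0.1424, 0.1844]
eef_rot: [179.9, -0.4, -154.2]
wrist_force: [0.5, 0.2, 0.4]
grip_width: 0.999
gripper_force: 0.0
```

```bash
python3 -c "
from h import *
go(.5947,.143,.113,-154.4)
c=camera('scene'); crop(c,220,160,120,90,6.6,'sc5.png')"
```

```text
t 13.68 pos [0.5915 0.1424 0.1844] [ 179.9   -0.4 -154.2] J1,6 [ 13.5 -12.2] grip 0.999 0.0
xyz [-0.125 -0.032  2.379] rot [ 0.012 -0.055  0.02 ]
```

View pics/sc5.png

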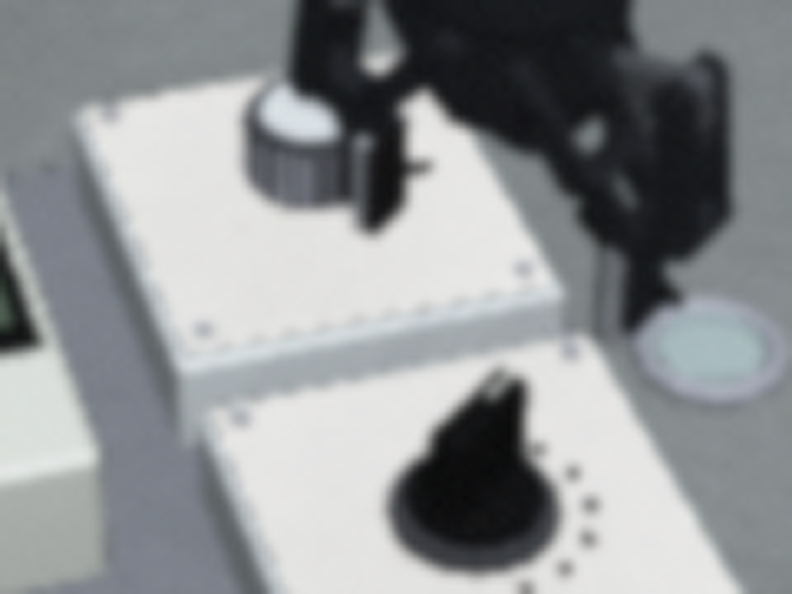

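The fingers, with tips at (375,230) and (630,330), stand over the selector on either side of the bar (490,440), clear of the wheel. Going down to grip.

Call:
{"fn": "send_rows", "kwargs": {
  "newtons": 60,
  "motion": [
    {"jaw": 1, "xyz": [-0.07, 0, 0.8], "delta_rot": [0, 0, 0]},
    {"jaw": 1, "xyz": [-0.07, 0, 1.6], "delta_rot": [0, 0, 0]},
    {"jaw": 1, "xyz": [-0.07, 0, 2.3], "delta_rot": [0, 0, 0]},
    {"jaw": 1, "xyz": [-0.07, 0, 2.3], "delta_rot": [0, 0, 0]},
    {"jaw": 1, "xyz": [-0.07, 0, 2.3], "delta_rot": [0, 0, 0]}
  ]
}}

```text
time_s: 14.35
tool_pos: [0.5967, 0.1445, 0.121]
eef_rot: [-180.0, 0.2, -154.1]
wrist_force: [-0.3, -0.8, 0.9]
grip_width: 0.999
gripper_force: 0.0
```

```bash
python3 -c "
from h import *
go(.5947,.143,.113,-154.4); print(monitor.sense()['wrist_force'])"
```

```text
t 14.35 pos [0.5967 0.1445 0.121 ] [-180.     0.2 -154.1] J1,6 [ 13.6 -12.3] grip 0.999 0.0
xyz [ 0.081 -0.017  0.265] rot [-0.004  0.019  0.036]
[-0.3449106  -0.78517466  0.85367721]
```

Call:
{"fn": "send_rows", "kwargs": {
  "motion": [
    {"jaw": 1, "xyz": [0.05, 0, 0], "delta_rot": [0, 0, 0]},
    {"jaw": 1, "xyz": [0.05, 0, 0], "delta_rot": [0, 0, 0]}
  ]
}}

```text
time_s: 14.6
tool_pos: [0.5948, 0.1436, 0.12]
eef_rot: [-180.0, 0.1, -154.1]
wrist_force: [-0.5, -0.4, -0.1]
grip_width: 1.0
gripper_force: 0.0
```

```bash
python3 -c "
from h import *
go(.5947,.143,.114,-154.4); print(monitor.sense()['wrist_force'])"
```

```text
t 14.6 pos [0.5948 0.1436 0.12  ] [-1.800e+02  1.000e-01 -1.541e+02] J1,6 [ 13.6 -12.3] grip 1.0 0.0
xyz [ 0.012 -0.015  0.2  ] rot [-0.002  0.01   0.036]
[-0.50077361 -0.36711385 -0.05181292]
```

Call:
{"fn": "send_rows", "kwargs": {
  "newtons": 60,
  "motion": [
    {"jaw": 0.4, "xyz": [0, 0, 0.2], "delta_rot": [0, 0, 0]},
    {"jaw": 0.3, "xyz": [0, 0, 0.2], "delta_rot": [0, 0, 0]},
    {"jaw": 0.3, "xyz": [0, 0, 0.2], "delta_rot": [0, 0, 0]},
    {"jaw": 0.3, "xyz": [0, 0, 0.2], "delta_rot": [0, 0, 0]},
    {"jaw": 0, "xyz": [0, 0, 0.2], "delta_rot": [0, 0, 0]}
  ]
}}

```text
time_s: 15.22
tool_pos: [0.595, 0.1425, 0.1133]
eef_rot: [-179.9, 0.0, -154.1]
wrist_force: [1.4, -3.1, -0.2]
grip_width: 0.155
gripper_force: 59.3
```

Call:
{"fn": "send_rows", "kwargs": {
  "motion": [
    {"jaw": 0, "xyz": [0, 0, 0], "delta_rot": [0, 0, 0]},
    {"jaw": 0, "xyz": [0, 0, 0], "delta_rot": [0, 0, 0]},
    {"jaw": 0, "xyz": [0, 0, 0], "delta_rot": [0, 0, 0]}
  ]
}}

```text
time_s: 15.6
tool_pos: [0.595, 0.1425, 0.1133]
eef_rot: [-179.9, 0.0, -154.2]
wrist_force: [1.4, -5.8, 1.8]
grip_width: 0.154
gripper_force: 59.5
```

```bash
python3 -c "
from h import *
go(.5947,.143,.114,-154.4); s=monitor.sense(); print(s['wrist_force'],s['wrist_torque'])"
```

```text
t 15.6 pos [0.595  0.1425 0.1133] [-179.9    0.  -154.2] J1,6 [ 13.5 -12.3] grip 0.154 59.5
xyz [ 0.001  0.018 -0.025] rot [-0.014  0.003  0.03 ]
[ 1.43757584 -5.76169835  1.76118456] [-0.94673736 -0.25511507 -0.23177881]
```

Call:
{"fn": "send_rows", "kwargs": {
  "motion": [
    {"jaw": 0, "xyz": [0, 0, 0], "delta_rot": [0, 0, 0.9]},
    {"jaw": 0, "xyz": [0, 0, 0], "delta_rot": [0, 0, 1.8]},
    {"jaw": 0, "xyz": [0, 0, 0], "delta_rot": [0, 0, 2.7]},
    {"jaw": 0, "xyz": [0, 0, 0], "delta_rot": [0, 0, 3.6]},
    {"jaw": 0, "xyz": [0, 0, 0], "delta_rot": [0, 0, 4.5]}
  ]
}}

```text
time_s: 16.23
tool_pos: [0.5949, 0.1434, 0.1133]
eef_rot: [180.0, 0.1, 169.7]
wrist_force: [1.1, -2.6, 1.0]
grip_width: 0.156
gripper_force: 59.3
```

Call:
{"fn": "send_rows", "kwargs": {
  "motion": [
    {"jaw": 0, "xyz": [0, 0, 0], "delta_rot": [0, 0, 0.9]},
    {"jaw": 0, "xyz": [0, 0, 0], "delta_rot": [0, 0, 1.8]},
    {"jaw": 0, "xyz": [0, 0, 0], "delta_rot": [0, 0, 2.7]},
    {"jaw": 0, "xyz": [0, 0, 0], "delta_rot": [0, 0, 3.5]},
    {"jaw": 0, "xyz": [0, 0, 0], "delta_rot": [0, 0, 4]}
  ]
}}

```text
time_s: 16.85
tool_pos: [0.5953, 0.1441, 0.1133]
eef_rot: [179.9, 0.0, 137.8]
wrist_force: [2.1, -1.3, 0.3]
grip_width: 0.153
gripper_force: 59.3
```

Call:
{"fn": "send_rows", "kwargs": {
  "motion": [
    {"jaw": 0, "xyz": [0, 0, 0], "delta_rot": [0, 0, 0.2]},
    {"jaw": 0, "xyz": [0, 0, 0], "delta_rot": [0, 0, 0.4]},
    {"jaw": 0, "xyz": [0, 0, 0], "delta_rot": [0, 0, 0.5]},
    {"jaw": 0, "xyz": [0, 0, 0], "delta_rot": [0, 0, 0.5]}
  ]
}}

```text
time_s: 17.35
tool_pos: [0.5953, 0.1441, 0.1133]
eef_rot: [179.9, 0.0, 133.9]
wrist_force: [5.4, 1.7, -0.8]
grip_width: 0.157
gripper_force: 59.2
```

Run:
```python
from h import *
go(.595,.1425,.1133,133.6); s=monitor.sense(); print(s['wrist_force'],s['wrist_torque'])
c=camera('scene'); crop(c,240,180,100,75,8,'sc6.png')
```

```text
t 17.35 pos [0.5953 0.1441 0.1133] [179.9   0.  133.9] J1,6 [13.6 59.7] grip 0.157 59.2
xyz [-0.031 -0.045 -0.001] rot [0.015 0.002 0.04 ]
[ 5.44318169  1.68563604 -0.79591325] [ 0.2861949  -1.02658695  0.11153706]
```

View pics/sc6.png

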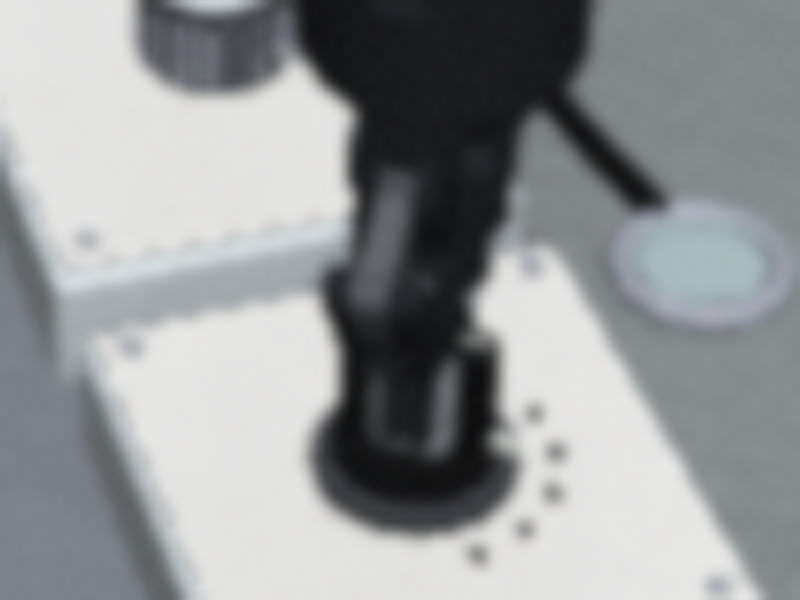

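The pointer end's white mark appears at about (475,340) on top and (500,440) near the foot. Visible studs 1 to 5 are at (535,412), (557,452), (552,492), (527,528) and (478,553). I'll compare these with projections.

Run:
```python
from h import *
c=camera('scene'); q=lambda X:((px(c,np.array(X))-[240,180]+.5)*8-.5).round()
pol=lambda a,r,z:[.5948+r*np.cos(np.radians(a)),.1432+r*np.sin(np.radians(a)),z]
print("studs",[q(pol(205.6-24*k,.04,.096)) for k in range(6)])
for s in(48,60,66,72,78,96): print(s,q(pol(205.6-s,.022,.145)),q(pol(205.6-s,.022,.112)))
```

```text
studs [array([500., 383.]), array([541., 413.]), array([563., 451.]), array([560., 492.]), array([533., 528.]), array([485., 553.])]
48 [509. 324.] [502. 413.]
60 [510. 335.] [503. 425.]
66 [509. 341.] [502. 430.]
72 [507. 346.] [500. 436.]
78 [504. 351.] [498. 441.]
96 [491. 366.] [485. 455.]
```

Stud projections match to a constant offset of under 1 px. The pointer fits about 72°, and the gripper turned 71.9° with the spring torque at 0.11 N m, as expected at the third stop. I'll hand in.

```bash
python3 -c "
from station import robot
print(robot.sign_off())"
```

```text
the job is handed in; nothing more can be done
None
```

I turned the handwheel until its rib lined up with the index bar (within about 1° in the top view), then turned the bar knob to its third stop, still gripped there at hand-in, about 17 s in; the arm never moved against the glassware or anything else on the bench.

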